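# Fill the numbered corner-sample bays in order

## Robot

A 7-joint arm with a two-finger parallel gripper is mounted at the origin on the work surface. World frame = base frame: x ahead of the robot, y to its left, z up, the work surface at z = 0. Lengths are in m, angles in rad, forces in N, time in s.
With the tool pointing down it reaches from about 0.425 to 0.95 m from the base axis. Payload 4.7 kg.
Tool frame: the origin (TCP) lies between the finger pads; the fingertips stand 25 mm ahead of it and the grasp point (between the pads) lies 6 mm ahead of it; x points along the fingers, z is the direction in which the jaws open and shut, and the axes are right-handed (so a half turn about x gives the same grasp; the last joint's range is limited). The gripper opens to 85 mm and grips with 20 to 120 N. Pads are 22 mm wide; open, the fingers measure 114 mm over their backs; the gripper's body (76 mm by 85 mm) begins 54 mm behind the grasp point. The pads swing forward as they close: fully open they stand 13 mm farther back than shut.
Start: joints at [1.138, 0.469, -0.049, 1.532, 0.024, 1.141, -0.082], TCP at [0.265, -0.621, 0.256] pointing down, gripper open.
Joint ranges: [-2.59, 2.59], [-0.33, 1.99], [-1.39, 1.29], [0.1, 2.45], [-1.04, 4.18], [0.21, 1.99], [-2.66, 2.66]. Speed limits (rad/s): [2.57, 2.57, 3.14, 3.14, 3.14, 3.14, 3.14].

## Interface

Orientations are given as a 3x3 rotation matrix whose columns are the frame's x, y, z axes.
In Python, from rig import * gives the robot as it stands. Calls block until the motion is done:
- movep(position, orientation): joint-space move of the TCP to a pose.
- move_l(position, attitude=None, feed=0.15, until_force=None): straight line of the TCP; attitude=None keeps the orientation; feed is the mean speed in m/s. With until_force (N) it stops when the force on the tool has changed by that much, and returns True; else False.
- move_joints(angles): joint-space move.
- command_gripper(opening, newtons=None): finger opening in m; newtons is the grip in N (None keeps the last); returns when the fingers have stopped.
- sleep(seconds).
- inverse_kinematics(position, orientation): joint angles nearest the present ones, or None.
- sense(): the state.
- camera(name): name is "scene" or "side" or "wrist"; returns (picture, depth): 420x560x3 uint8, red, green, blue; 420x560 float32, m along the optical axis (not along the pixel's ray), 0 where there is no reading.
- camera_params(name): a dict with "K" (3x3 intrinsics, pixels), "position" and "rotation" of the camera in the world; the wrist camera has in their place "tool_from_camera" (4x4, takes a point from camera to tool coordinates, whose origin is the TCP and whose axes are the tool frame's). Camera axes: x right, y down, z forward; pixel columns grow to the right and rows downward; lengths in m; the calibration is good to about 2 mm. A picture is of the moment at which its call begins: read the wrist's pose just before it. camera_params takes no time and is no camera call.
A pose or a line that the arm cannot do raises Unreachable and nothing moves.
- finish_job(): hands the job in, once; it reports no verdict.
The state is a dict: "time_s": time; "joint_pos": joint angles; "qd": joint speeds; "joint_efforts": joint torques, N m; "position": TCP position; "tcp_rot": TCP orientation; "wrist_force": force on the tool from outside, world axes, zero at the start; "ft_torque": the same for the moment, N m; "finger_gap": finger opening in m.
Only numpy, scipy, OpenCV 4.12 (cv2) and the standard library are available. Lean on these libraries where they do the work, as an engineer would, in place of code of your own. Each camera call takes 0.05 s, during which the arm holds its last target. There are 200 camera calls.

## Task

Fill the green rack with the three gilt corner samples, one to a bay and in order: first the bay marked with one brass dome, then the one with two, then the one with three. Slide each sample along the bench, without picking it up or tipping it, outside corner first under the cover until it is fully home with both arms against the fences. Leave the tools, glue bottle, tin and offcut where they are.

Things in the scene. Friction and masses are not known exactly. Their poses are not given: they have to be found in the camera images.
- sample_a: gilt resin corner sample (three alike), an L of two arms at 90 degrees lying flat; outer edges 80 mm, arms 28 mm wide, 16 mm high, with a 10 mm wide ridge to 22 mm along the outer edges. Origin: inside corner of the L, at bench height; x points from there to the outside corner (40 mm away), z up; the arms run back from the outside corner at 45 degrees either side of -x
- sample_b: gilt resin corner sample (three alike), an L of two arms at 90 degrees lying flat; outer edges 80 mm, arms 28 mm wide, 16 mm high, with a 10 mm wide ridge to 22 mm along the outer edges. Origin: inside corner of the L, at bench height; x points from there to the outside corner (40 mm away), z up; the arms run back from the outside corner at 45 degrees either side of -x
- sample_c: gilt resin corner sample (three alike), an L of two arms at 90 degrees lying flat; outer edges 80 mm, arms 28 mm wide, 16 mm high, with a 10 mm wide ridge to 22 mm along the outer edges. Origin: inside corner of the L, at bench height; x points from there to the outside corner (40 mm away), z up; the arms run back from the outside corner at 45 degrees either side of -x
- rack: back beam of the rack, plywood, 430 mm long, 45 mm high, fixed. Origin: on the bench under the V point of the middle bay; x points away from the robot, y along the row. The bays stand 140 mm apart along y, in any order
- bay1: bay with one brass dome (22 mm wide, 6.5 mm high): two fixed smooth green fences 11 mm thick, 32 mm high, 78 mm long in a 90 degree V open towards the robot. Origin: point of the V at its inner faces, at bench height; x points into the V. Dark green cover plate over the point from x = -22 to 34 mm, 96 mm wide, underside 32 mm, top 38 mm up, carries the domes
- bay1_home (a point): where the inside corner (origin) of a sample lies when it is fully home in bay 1: 40 mm before the point of the V, at bench height; axes as the bay's
- bay2: bay with two brass domes (22 mm wide, 6.5 mm high): two fixed smooth green fences 11 mm thick, 32 mm high, 78 mm long in a 90 degree V open towards the robot. Origin: point of the V at its inner faces, at bench height; x points into the V. Dark green cover plate over the point from x = -22 to 34 mm, 96 mm wide, underside 32 mm, top 38 mm up, carries the domes
- bay2_home (a point): where the inside corner (origin) of a sample lies when it is fully home in bay 2: 40 mm before the point of the V, at bench height; axes as the bay's
- bay3: bay with three brass domes (22 mm wide, 6.5 mm high): two fixed smooth green fences 11 mm thick, 32 mm high, 78 mm long in a 90 degree V open towards the robot. Origin: point of the V at its inner faces, at bench height; x points into the V. Dark green cover plate over the point from x = -22 to 34 mm, 96 mm wide, underside 32 mm, top 38 mm up, carries the domes
- bay3_home (a point): where the inside corner (origin) of a sample lies when it is fully home in bay 3: 40 mm before the point of the V, at bench height; axes as the bay's
- mallet: wooden mallet lying on the bench, pale ash head 60 x 110 x 60 mm, handle 200 mm long; origin under the head; a bystander
- square: aluminium mitre square lying flat, stock 20 x 120 x 16 mm, blade 150 x 30 mm; origin under the stock; a bystander
- glue: white glue bottle with yellow label and orange cap, standing, 58 mm across, 150 mm tall; origin under its centre; a bystander
- awl: black steel awl lying down, 170 mm long, handle 24 mm thick; origin under the middle of its length, x points to the tip; a bystander
- offcut: dark wood moulding offcut, 160 x 35 x 24 mm; origin under its centre; a bystander
- tin: small steel tin with a blue band, 72 mm across, 50 mm tall; origin under its centre; a bystander
Mind the look-alikes: they are no part of the job. What is shaped like the sample_b but turquoise is not meant.

How it is judged:
By the outcome, as a careful person would: the job done as asked, in the order asked, and still so for the second after the job is handed in, with the robot touching nothing.
It also fails if it takes over 61 s, if anything falls off the work surface, if the arm or the gripper's body presses on something with over 40 N, if the wrist force passes 120 N, or if a joint passes its speed limit or range.

## Working session

There is one attempt and no reset: what is moved stays moved. The work goes in short steps, each a Python script; the robot and the scene stay as the last script left them, time stands still between calls to the robot, and variables do not carry over. Pictures are saved under pics/ and viewed, about 8 in all and at most 12, crops included, and the job is handed in when it is done.

```bash
ls; mkdir -p pics; python3 - <<'E'
from rig import *
import cv2,numpy as np
for n in("scene","side"):
    im,d=camera(n); np.save(f"pics/{n}_d.npy",d); cv2.imwrite(f"pics/{n}0.png",im[:,:,::-1])
    p=camera_params(n); print(n,p)
print(sense()["time_s"])
E
```

```text
pics
scene {'K': array([[479.82063383,   0.        , 280.27985343],
       [  0.        , 479.82063383, 204.65597225],
       [  0.        ,   0.        ,   1.        ]]), 'position': array([ 1.68065204, -0.70213307,  0.90054697]), 'rotation': array([[ 0.49750219,  0.47261253, -0.72741251],
       [ 0.86713548, -0.2479167 ,  0.43198771],
       [ 0.02382509, -0.84568003, -0.53315819]])}
side {'K': array([[489.44028059,   0.        , 290.18263204],
       [  0.        , 489.44028059, 209.75107306],
       [  0.        ,   0.        ,   1.        ]]), 'position': array([-0.18764613,  1.02089981,  0.84332769]), 'rotation': array([[-0.83938491, -0.28436729,  0.46321508],
       [-0.54305162,  0.47478082, -0.69258798],
       [-0.02297627, -0.8328976 , -0.55294997]])}
0.1
```

View pics/scene0.png

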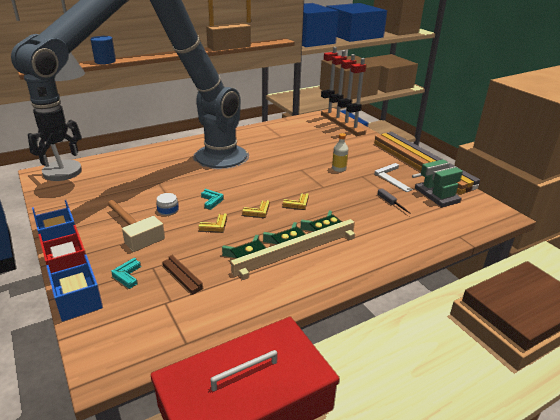

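View pics/side0.png

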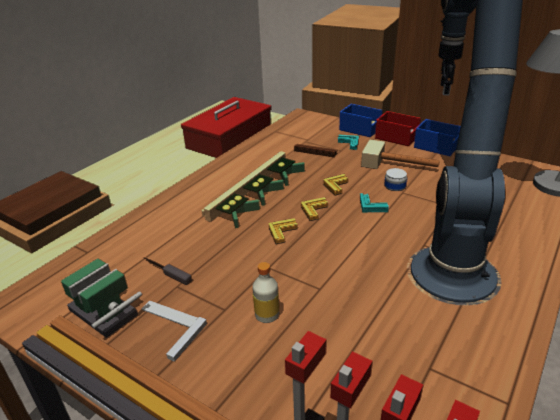

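The gilt candidates in the scene view are at (213,223), (257,209) and (297,202). The turquoise look-alikes at (212,198) and (126,271) are excluded. I'll take an enlarged crop and gilt/green point clouds from depth.

```bash
cat > h.py <<'E'
import cv2,numpy as np
from rig import *
def cloud(im,d,K,R,t):
    v,u=np.indices(d.shape); 
    c=np.stack([(u-K[0,2])/K[0,0]*d,(v-K[1,2])/K[1,1]*d,d],-1)
    return c@R.T+t
def gold(im):
    h=cv2.cvtColor(im,cv2.COLOR_RGB2HSV); return cv2.inRange(h,(20,150,90),(32,255,255))
E
python3 - <<'E'
from h import *
for n in("scene","side"):
    im=cv2.imread(f"pics/{n}0.png")[:,:,::-1].copy(); d=np.load(f"pics/{n}_d.npy"); p=camera_params(n)
    P=cloud(im,d,p["K"],p["rotation"],p["position"])
    m=gold(im); k,l,s,c=cv2.connectedComponentsWithStats(m)
    for i in range(1,k):
        if s[i,4]>8:
            q=P[(l==i)]; q=q[(q[:,2]>-.02)&(q[:,2]<.08)]
            if len(q)>5 and q[:,0].mean()<1: print(n,c[i].round(),s[i,4],np.median(q,0).round(3),q.min(0).round(3),q.max(0).round(3))
s=cv2.imread("pics/scene0.png")[180:285,190:365]; s=cv2.resize(s,None,fx=4.5,fy=4.5,interpolation=cv2.INTER_CUBIC)
cv2.imwrite("pics/crop1.png",s)
for n,pts in(("scene",[(119,259),(236,262),(230,248),(352,226),(340,160),(167,205),(212,198),(184,273),(143,233)]),):
    d=np.load(f"pics/{n}_d.npy");p=camera_params(n);P=cloud(None,d,p["K"],p["rotation"],p["position"])
    for u,v in pts: print((u,v),P[v,u].round(3))
p=camera_params("wrist");print(p)
E
```

```text
scene [408. 147.] 206 [0.371 0.697 0.041] [0.209 0.677 0.035] [0.51  0.715 0.047]
scene [340. 161.] 143 [0.346 0.355 0.048] [0.317 0.339 0.019] [0.359 0.389 0.073]
scene [466. 179.] 49 [0.679 0.699 0.041] [0.646 0.684 0.036] [0.704 0.716 0.046]
scene [297. 201.] 88 [0.481 0.079 0.019] [0.447 0.031 0.012] [0.52  0.127 0.026]
scene [257. 208.] 101 [ 0.457 -0.064  0.018] [ 0.426 -0.119  0.011] [ 0.5   -0.023  0.025]
scene [215. 222.] 125 [ 0.472 -0.221  0.018] [ 0.435 -0.282  0.011] [ 0.51  -0.177  0.026]
side [335. 181.] 182 [ 0.467 -0.229  0.021] [ 0.429 -0.297 -0.   ] [ 0.522 -0.178  0.029]
side [312. 206.] 213 [ 0.455 -0.062  0.021] [ 0.42  -0.135  0.002] [ 0.512 -0.011  0.028]
side [280. 227.] 250 [0.476 0.085 0.021] [0.444 0.003 0.001] [0.534 0.135 0.028]
side [264. 308.] 301 [0.31  0.394 0.048] [0.294 0.376 0.021] [0.342 0.4   0.074]
side [113. 375.] 2159 [0.46  0.696 0.043] [0.265 0.682 0.038] [0.699 0.71  0.047]
(119, 259) [ 0.489 -0.543 -0.002]
(236, 262) [ 0.718 -0.269  0.046]
(230, 248) [ 0.633 -0.249  0.03 ]
(352, 226) [0.707 0.146 0.027]
(340, 160) [0.345 0.357 0.051]
(167, 205) [ 0.336 -0.341  0.042]
(212, 198) [ 0.323 -0.176  0.015]
(184, 273) [ 0.659 -0.403  0.015]
(143, 233) [ 0.467 -0.458  0.05 ]
{'K': array([[345.73500152,   0.        , 280.48390509],
       [  0.        , 345.73500152, 203.73229422],
       [  0.        ,   0.        ,   1.        ]]), 'tool_from_camera': array([[-1.21106892e-03, -2.85946825e-01,  9.58244722e-01,
        -1.17666668e-01],
       [ 5.07881988e-05, -9.58245441e-01, -2.85946975e-01,
         7.35826770e-02],
       [ 9.99999265e-01, -2.97633972e-04,  1.17502400e-03,
         3.01034319e-04],
       [ 0.00000000e+00,  0.00000000e+00,  0.00000000e+00,
         1.00000000e+00]])}
```

View pics/crop1.png

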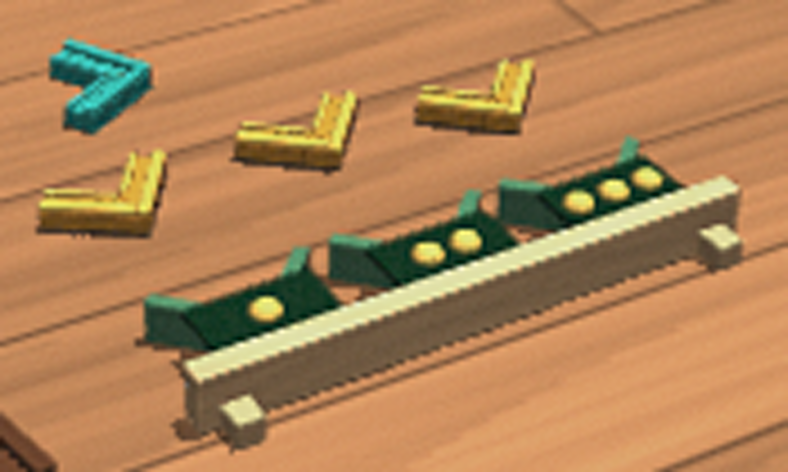

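The crop shows the domes clearly, one at (265,308), two near (447,246) and three near (613,190), so in increasing world y the bays are 1, 2, 3. The three gilt Ls sit roughly in front of their bays. Next is one overhead look with the wrist camera.

```bash
cat >> h.py <<'E'
def Rdown(a): # tool x down, tool y at world yaw a
    x=np.array([0,0,-1.]); y=np.array([np.cos(a),np.sin(a),0]); return np.stack([x,y,np.cross(x,y)],1)
def wrist(tag):
    s=sense(); im,d=camera("wrist"); p=camera_params("wrist"); T=p["tool_from_camera"]
    R=s["tcp_rot"]@T[:3,:3]; t=s["tcp_rot"]@T[:3,3]+s["position"]
    cv2.imwrite(f"pics/{tag}.png",im[:,:,::-1]); np.savez(f"pics/{tag}.npz",im=im,d=d,K=p["K"],R=R,t=t)
    return im,d,p["K"],R,t
def ray(u,v,K,R,t,z):
    r=R@np.linalg.solve(K,[u,v,1.]); return t+r*(z-t[2])/r[2]
E
python3 - <<'E'
from h import *
s=sense(); print(s["tcp_rot"].round(2))
for a in (0,np.pi):
    print(a,inverse_kinematics([.58,-.06,.36],Rdown(a)))
for x in (.43,.44,.62):
  for y in (-.24,-.06,.08):
    print(x,y,[(k,None if (q:=inverse_kinematics([x,y,.04],Rdown(k*np.pi/4))) is None else q[6].round(2)) for k in(-3,-1,1,3)])
movep([.58,-.06,.36],Rdown(0)); wrist("w0"); print(sense()["time_s"])
E
```

```text
[[-0.    0.92  0.39]
 [ 0.    0.39 -0.92]
 [-1.   -0.   -0.  ]]
0 [ 0.33653727  0.27192672 -0.38649417  1.59944972  0.1055382   1.29088498
 -1.63711505]
3.141592653589793 [ 0.65402618  0.34925234 -0.82338593  1.58217496  0.26173608  1.32504941
  1.367457  ]
0.43 -0.24 [(-3, np.float64(1.86)), (-1, np.float64(-1.88)), (1, np.float64(-0.58)), (3, np.float64(0.8))]
0.43 -0.06 [(-3, np.float64(1.44)), (-1, np.float64(-2.41)), (1, np.float64(-1.05)), (3, np.float64(0.34))]
0.43 0.08 [(-3, np.float64(1.12)), (-1, np.float64(-1.94)), (1, np.float64(-1.6)), (3, np.float64(-0.06))]
0.44 -0.24 [(-3, np.float64(1.86)), (-1, np.float64(-1.89)), (1, np.float64(-0.59)), (3, np.float64(0.79))]
0.44 -0.06 [(-3, np.float64(1.45)), (-1, np.float64(-2.4)), (1, np.float64(-1.05)), (3, np.float64(0.34))]
0.44 0.08 [(-3, np.float64(1.14)), (-1, np.float64(-1.94)), (1, np.float64(-1.59)), (3, np.float64(-0.03))]
0.62 -0.24 [(-3, np.float64(1.89)), (-1, np.float64(-1.98)), (1, np.float64(-0.66)), (3, np.float64(0.72))]
0.62 -0.06 [(-3, np.float64(1.58)), (-1, np.float64(-2.34)), (1, np.float64(-1.04)), (3, np.float64(0.31))]
0.62 0.08 [(-3, np.float64(1.35)), (-1, np.float64(-2.62)), (1, np.float64(-1.29)), (3, np.float64(0.05))]
2.475
```

View pics/w0.png

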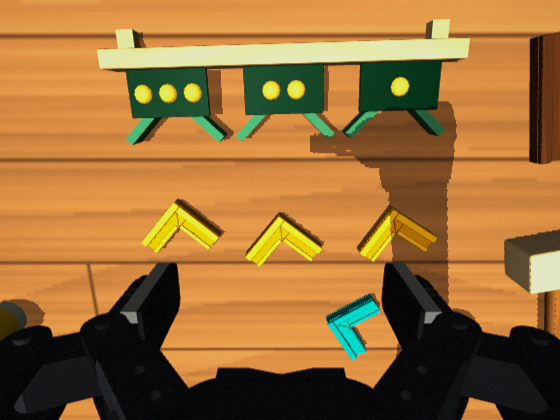

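The overhead view is clear. Bays, left to right, are 3 (169,93), 2 (284,90) and 1 (400,87). The gilt samples are at (181,225), (284,239) and (398,233), and the turquoise piece at (352,328) is ignored. I'll fit poses by silhouette.

```bash
cat >> h.py <<'E'
from scipy.optimize import minimize
r2=np.sqrt(.5)
def Lpoly(o=80.,a=28.):  # outline in sample frame, m
    c=[(0,0),(o,0),(o,a),(a,a),(a,o),(0,o)]
    return np.array([(40-(p+q)*r2,(p-q)*r2) for p,q in c])/1000
def proj(P,K,R,t):
    c=(P-t)@R@K.T; return c[:,:2]/c[:,2:]
def place(xy,pose,z):
    c,s=np.cos(pose[2]),np.sin(pose[2]); q=xy@np.array([[c,s],[-s,c]])+pose[:2]
    return np.c_[q,np.full(len(q),z)]
def sil(pose,cam,shape,ups=4):
    m=np.zeros((shape[0]*ups,shape[1]*ups),np.uint8); L=Lpoly(); 
    for z in (0,.008,.016): cv2.fillPoly(m,[np.int32(np.round((proj(place(L,pose,z),*cam)+.5)*ups))],1)
    A=[(0,0),(80,0),(80,10),(10,10),(10,80),(0,80)]
    A=np.array([(40-(p+q)*r2,(p-q)*r2) for p,q in A])/1000
    for z in (.019,.022): cv2.fillPoly(m,[np.int32(np.round((proj(place(A,pose,z),*cam)+.5)*ups))],1)
    return m
def fitL(mask,cam,guess,ups=4):
    M=cv2.resize(mask,None,fx=ups,fy=ups,interpolation=cv2.INTER_NEAREST)>0
    def f(p):
        q=np.array([p[0]/100,p[1]/100,p[2]/5]); s=sil(q,cam,mask.shape,ups)>0
        return 1-(s&M).sum()/(s|M).sum()
    g=np.array([guess[0]*100,guess[1]*100,guess[2]*5]); best=None
    for da in (-1,0,1):
        x0=g+[0,0,da]; r=minimize(f,x0,method="Nelder-Mead",options=dict(initial_simplex=x0+np.vstack([np.zeros(3),np.eye(3)]),xatol=.005,fatol=1e-4))
        if best is None or r.fun<best.fun: best=r
    return np.array([best.x[0]/100,best.x[1]/100,best.x[2]/5]),1-best.fun
def gmask(im):
    h=cv2.cvtColor(im,cv2.COLOR_RGB2HSV); return cv2.inRange(h,(18,190,60),(34,255,255))
def samples(im,cam):
    k,l,s,c=cv2.connectedComponentsWithStats(cv2.morphologyEx(gmask(im),cv2.MORPH_CLOSE,np.ones((3,3))))
    out=[]
    for i in range(1,k):
        g=ray(*c[i],*cam,.012)
        if s[i,4]>600 and abs(g[1])<.32: out.append((fitL(np.uint8(l==i),cam,[g[0],g[1],0]),s[i,4],c[i]))
    return out
E
python3 - <<'E'
from h import *
z=np.load("pics/w0.npz"); im=z["im"]; cam=(z["K"],z["R"],z["t"])
ov=im.copy()
for (p,iou),a,c in samples(im,cam):
    print("sample",c.round(),a,p.round(4),round(iou,3))
    cs,_=cv2.findContours(sil(p,cam,im.shape[:2],1),0,2); cv2.drawContours(ov,cs,-1,(255,0,0),1)
P=cloud(im,z["d"],*cam)
h=cv2.cvtColor(im,cv2.COLOR_RGB2HSV)
g=cv2.inRange(h,(60,100,10),(90,255,95)); g=cv2.morphologyEx(g,cv2.MORPH_CLOSE,np.ones((25,25)))
g=cv2.morphologyEx(g,cv2.MORPH_OPEN,np.ones((15,15)))
k,l,s,c=cv2.connectedComponentsWithStats(g)
for i in range(1,k):
    if s[i,4]<1500: continue
    cs,_=cv2.findContours(np.uint8(l==i),0,2); w=np.array([ray(*q,*cam,.038)[:2] for q in cs[0][:,0]])
    rc=cv2.minAreaRect(np.float32(w*1000)); print("cover",c[i].round(),s[i,4],rc,"z",np.median(P[l==i][:,2]).round(4))
    cv2.drawContours(ov,cs,-1,(255,0,0),1)
for u,v in[(128,140),(225,137),(240,137),(331,134),(348,133),(439,131)]: print((u,v),P[v,u].round(4))
print("beam",[ray(u,v,*cam,.045).round(4) for u,v in((98,68),(469,57))])
cv2.imwrite("pics/ov0.png",cv2.resize(ov[20:290,80:480],None,fx=2,fy=2)[:,:,::-1])
E
```

```text
sample [179. 228.] 1793 [0.4796 0.0847 0.0721] 0.883
sample [394. 234.] 1845 [ 0.4699 -0.2263  0.2198] 0.914
sample [282. 242.] 1710 [ 0.4587 -0.0639  0.102 ] 0.881
cover [402.  89.] 4165 ((659.69921875, -206.776611328125), (75.767822265625, 97.79556274414062), 1.3418936729431152) z 0.0381
cover [284.  89.] 3723 ((666.5967407226562, -65.47872924804688), (54.60509490966797, 94.08768463134766), 0.9556025862693787) z 0.0382
cover [166.  95.] 3984 ((654.2826538085938, 73.67998504638672), (71.95906066894531, 94.46798706054688), 1.4336127042770386) z 0.038
cover [440. 342.] 1950 ((306.39251708984375, -297.6663513183594), (85.23353576660156, 85.30767059326172), 5.962010860443115) z 0.4015
cover [211. 385.] 17359 ((250.45462036132812, 45.713775634765625), (698.2997436523438, 186.91148376464844), 89.80489349365234) z 0.4177
(128, 140) [0.6058 0.1325 0.0316]
(225, 137) [ 6.062e-01  1.370e-02 -6.000e-04]
(240, 137) [ 0.6094 -0.0104  0.0321]
(331, 134) [ 0.613  -0.1259  0.0327]
(348, 133) [ 0.614  -0.1477  0.031 ]
(439, 131) [ 0.6165 -0.2619  0.0335]
beam [array([0.6905, 0.151 , 0.045 ]), array([ 0.7016, -0.2806,  0.045 ])]
```

View pics/ov0.png

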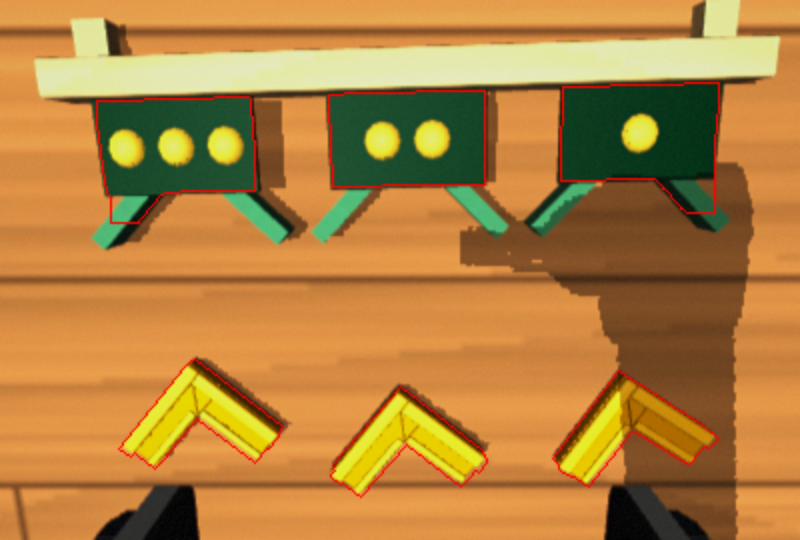

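The overlay matches all three Ls. Cover height reads 38 mm as it should, and the fence tips are consistent with the rack. My plan is to use the closed fingers yawed 45°, so that their square corner nests in the inside corner and pushes the sample flush. I'll start with bay 1: lower in behind the inside corner and check.

```bash
cat >> h.py <<'E'
RY=.023; ry=np.array([-np.sin(RY),np.cos(RY)]); rx=np.array([np.cos(RY),np.sin(RY)])
B2=np.array([.6606,-.0656]); HOME={i:B2+ry*.14*(i-2)-rx*.040 for i in(1,2,3)}
def tcp(pose,back=0.,z=.030):  # closed finger corner nested in inside corner, 'back' m short of it
    o=np.array([[-.018-back,.0025]]); return place(o,pose,z)[0],Rdown(pose[2]+np.pi/4)
def approach(pose):
    p,R=tcp(pose,.013,.12); movep(p,R); p,_=tcp(pose,.013); move_l(p,feed=.12)
def push(i,pose,over=.006,F=12):
    h=[*HOME[i],RY]; pre=np.array([*(HOME[i]-.045*rx),RY])
    move_l(*tcp(pose),feed=.05); move_l(*tcp(pre),feed=.06)
    hit=move_l(tcp(h,-over)[0],feed=.035,until_force=F)
    s=sense(); print("hit",hit,"short of home mm",((HOME[i]-s["position"][:2])@rx*1000-18).round(1),s["wrist_force"].round(1),s["time_s"]); return hit
def retreat(i):
    s=sense()["position"]; move_l([*(s[:2]-.02*rx),s[2]],feed=.08); move_l([*(s[:2]-.03*rx),.14],feed=.2)
E
python3 - <<'E'
from h import *
print(HOME)
command_gripper(0)
approach([.4699,-.2263,.20]); wrist("w1"); s=sense(); print(s["time_s"],s["finger_gap"],s["position"],s["wrist_force"])
E
```

```text
{1: array([ 0.6238303 , -0.20648289]), 2: array([ 0.62061058, -0.06651992]), 3: array([0.61739086, 0.07344305])}
5.425 0.0002471426001524964 [ 0.43973064 -0.23019266  0.03074758] [ 1.21135442  0.24669159 -0.77054905]
```

View pics/w1.png

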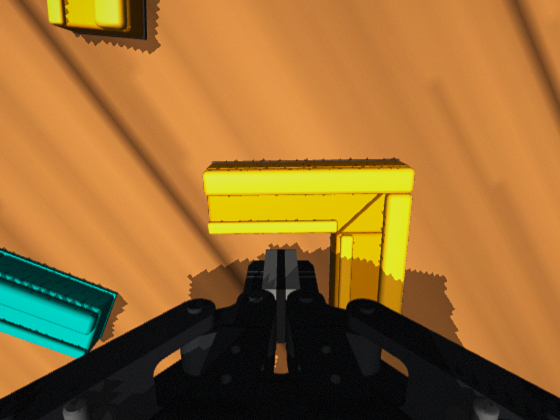

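The finger corner sits inside the L, square to both arms, with a free gap of roughly 6 mm to the right arm at (331,270). Pushing.

```bash
python3 - <<'E'
from h import *
push(1,[.4699,-.2263,.20]); wrist("w2a"); retreat(1); 
im,*cam=(lambda r:(r[0],*r[2:]))(wrist("w2"))
print(sense()["time_s"])
a=cv2.imread("pics/w2a.png");b=cv2.imread("pics/w2.png")
cv2.imwrite("pics/w2ab.png",cv2.resize(np.hstack([a,b]),(800,300)))
E
```

```text
hit True short of home mm 0.5 [ 0.3 -0.5  0.9] 9.0667
10.2667
```

View pics/w2ab.png

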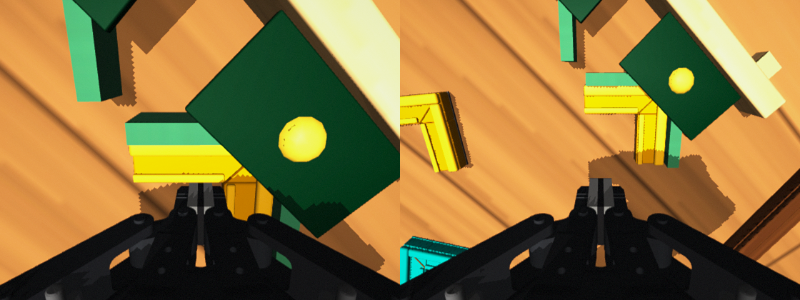

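The sample is under the one-dome cover. I'll look closely at the fence contact.

```bash
python3 - <<'E'
from h import *
a=cv2.imread("pics/w2.png")[80:250,230:450]; cv2.imwrite("pics/w2c.png",cv2.resize(a,None,fx=3.5,fy=3.5,interpolation=cv2.INTER_CUBIC))
z=np.load("pics/w2.npz"); cam=(z["K"],z["R"],z["t"]); P=cloud(0,z["d"],*cam)
m=(gmask(z["im"])>0)&(abs(P[...,2]-.022)<.0025); q=P[m][:,:2]; q=(q-HOME[1])@np.c_[rx,ry]*1000
q=q[(abs(q[:,0])<80)&(abs(q[:,1])<75)]
for s in(1,-1):
    w=q[(q[:,1]*s>15)]; print(s,"ridge outer-edge coord max (want 28.3):",np.percentile((w[:,0]+s*w[:,1])*r2,[90,97,99.5]).round(1))
E
```

```text
1 ridge outer-edge coord max (want 28.3): [26.7 26.8 27.4]
-1 ridge outer-edge coord max (want 28.3): [26.  26.7 27.4]
```

View pics/w2c.png

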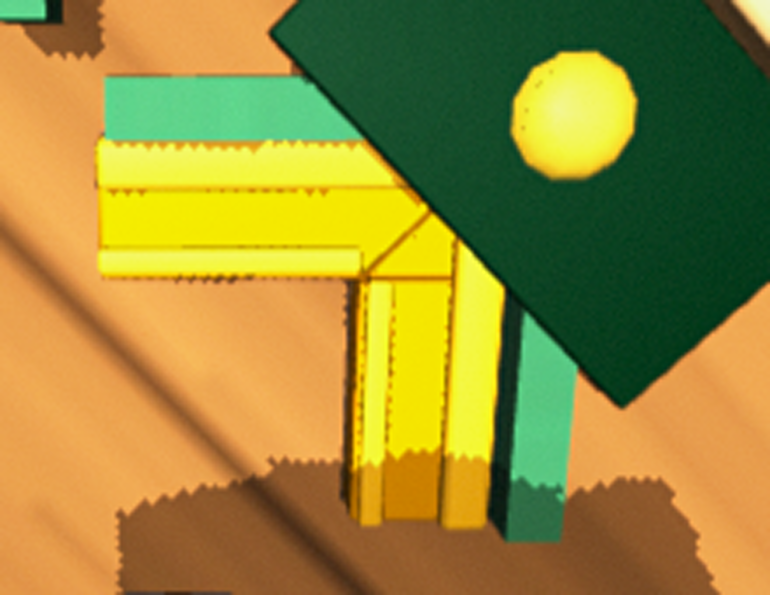

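There is a thin dark strip at the right fence near (500,420). It may just be the fence's inner face, but a second, firmer push will settle it.

```bash
cat >> h.py <<'E'
def press(i,F=30,yaw=RY,over=.010):
    h=[*HOME[i],RY]; move_l(tcp(h,.015)[0],feed=.15)
    n=[];
    hit=move_l(tcp(h,-over)[0],feed=.03,until_force=F)
    s=sense(); print("press",hit,"short mm",((HOME[i]-s["position"][:2])@rx*1000-18).round(1),s["wrist_force"].round(1),s["time_s"])
def check(i,tag):
    wrist(tag); z=np.load(f"pics/{tag}.npz"); cam=(z["K"],z["R"],z["t"]); P=cloud(0,z["d"],*cam)
    L=(P[...,:2]-HOME[i])@np.c_[rx,ry]*1000
    h=cv2.cvtColor(z["im"],cv2.COLOR_RGB2HSV); gr=cv2.inRange(h,(60,80,30),(90,255,255))>0
    for s in(1,-1):
        e=(L[...,0]+s*L[...,1])*r2; f=(L[...,0]-s*L[...,1])*r2*-1  # across, along arm backwards
        w=(f>0)&(f<48)&(e>10)&(e<45)
        a=e[w&(gmask(z["im"])>0)&(abs(P[...,2]-.022)<.0025)]; b=e[w&gr&(abs(P[...,2]-.032)<.0025)]
        print("side",s,"ridge",np.percentile(a,[3,50,97]).round(1),len(a),"fence top",np.percentile(b,[3,50,97]).round(1),len(b))
E
python3 - <<'E'
from h import *
press(1); retreat(1); check(1,"w3"); print(sense()["time_s"])
a=cv2.imread("pics/w3.png")[80:250,230:450]; cv2.imwrite("pics/w3c.png",cv2.resize(a,None,fx=3.5,fy=3.5,interpolation=cv2.INTER_CUBIC))
E
```

```text
press True short mm -0.1 [-1.3  1.   1.6] 11.8917
side 1 ridge [19.  21.  26.9] 420 fence top [28.8 33.6 39. ] 1141
side -1 ridge [17.6 22.5 26.9] 838 fence top [28.1 32.8 38.5] 978
13.0333
```

A 30 N press moved it only 0.6 mm, and the ridge-to-fence distance is about 0.5 mm on both sides, so sample 1 is home. Now bay 2, then bay 3.

```bash
python3 - <<'E'
from h import *
p=[.4587,-.0639,.10]; approach(p); wrist("w4"); push(2,p,F=25); retreat(2); check(2,"w5"); print(sense()["time_s"])
a=cv2.imread("pics/w4.png");b=cv2.imread("pics/w5.png")
cv2.imwrite("pics/w45.png",cv2.resize(np.hstack([a,b]),(800,300)))
E
```

```text
hit False short of home mm 0.1 [-14.3  -0.4  12.4] 18.9333
side 1 ridge [18.2 20.3 26.8] 465 fence top [28.7 33.  38.4] 1055
side -1 ridge [17.5 22.5 26.7] 802 fence top [27.8 32.5 38.3] 950
20.1667
```

View pics/w45.png

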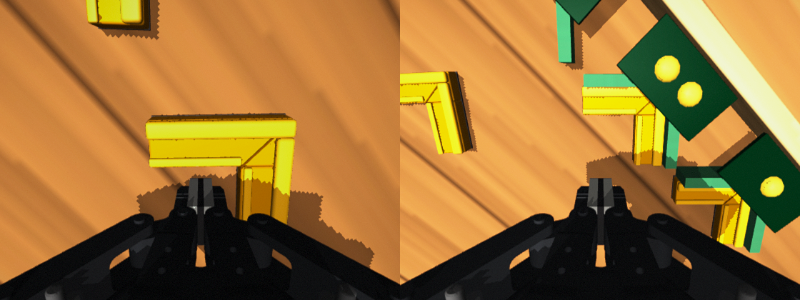

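Sample 2 is home: it stalled under 14 N and the edge readings match bay 1. Sample 1 is undisturbed at (715,210). Now bay 3.

```bash
python3 - <<'E'
from h import *
press(2); retreat(2)
p=[.4796,.0847,.09]; approach(p); push(3,p,F=25,over=.008); retreat(3); check(3,"w6"); press(3); retreat(3); check(3,"w7")
movep([.58,-.06,.36],Rdown(0)); wrist("w8"); print(sense()["time_s"])
z=np.load("pics/w8.npz"); cv2.imwrite("pics/w8c.png",cv2.resize(z["im"][20:290,80:480],None,fx=2,fy=2)[:,:,::-1])
for i in(1,2,3): print(i); 
E
```

```text
press True short mm 0.3 [-1.9  1.4  0.7] 21.7667
hit True short of home mm 0.8 [0.5 0.  0.2] 28.05
side 1 ridge [18.3 20.3 26.1] 477 fence top [28.  32.9 38.3] 1117
side -1 ridge [17.5 22.5 27. ] 849 fence top [27.4 32.1 37.9] 956
press True short mm 0.3 [-0.8  0.8  0.7] 30.8583
side 1 ridge [18.4 20.5 26.3] 506 fence top [28.2 33.  38.4] 1125
side -1 ridge [17.7 22.5 27.1] 875 fence top [27.5 32.2 38. ] 960
33.0667
1
2
3
```

View pics/w8c.png

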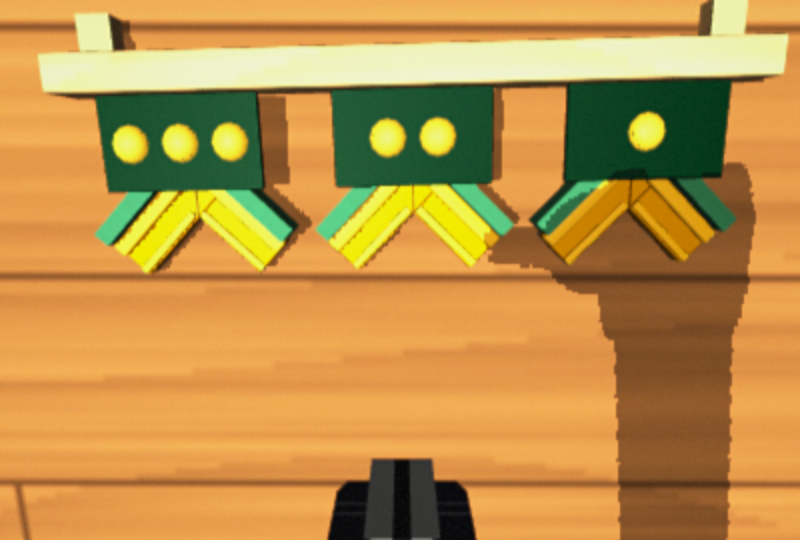

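All three samples are seated in the V bays with no visible gaps, and the arm is clear. Handing in.

```bash
python3 -c "
from h import *
print(finish_job(), sense()['time_s'])"
```

```text
the job is handed in; nothing more can be done
the job is handed in; nothing more can be done
```

All three gilt corner samples are in the green rack, pushed home in the order asked: one-dome bay, then two, then three. I slid each one along the bench with the closed fingertips nested in its inside corner. I handed the job in at about 33 s, with the arm clear of everything.

- **Seating:** I pressed each sample a second time at 30 N, and all three stopped within 0.3 mm of the measured home position. The ridge-to-fence distance, measured by depth camera between edge percentiles, came out much the same in all three bays: about 0.4–1.9 mm per side. I take most of that as measuring error. The camera calibration is only good to about 2 mm, so the camera alone can't rule out a gap of that size.
- **Final picture:** all six arms lie along the fences under the covers with no visible gap.
- **Force reading:** in bay 2 the first push ended at the end of its travel without reaching its 25 N stop, at about 14 N along x. The second press did reach 30 N.
- **Not re-measured:** I planned no contact with the tools, glue bottle, tin, offcut or turquoise pieces, but I did not measure them again at the end.

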